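Put the profile bender back in gear

TASK

Put the profile bender back in gear: swing the red keeper right clear of the collar, then push the big cream gear down, rocking it back and forth until its teeth drop between those of the dark pinion and it is fully home. Then swing the keeper all the way back over the collar and shut the clear guard over the gears. Leave the other things on the bench where they are.

Things in the scene. Friction and masses are not known exactly. Their poses are not given: they have to be found in the camera images.
- bender: Profile bender, grey-green, fixed to the bench. Origin on the bench top, z up, x from the big gear towards the pinion and motor, y towards the guard's hinge. Machine coordinates below: mm in this frame. Top plate x -163..147, y -107..107, top z 80. Gearmotor x 160..265, up to z 128. Profile along y at x 30, y -310..310, up to z 62. Bending roll and handwheel x 5..235, y -200..-110, up to z 95
- shift_sleeve (a joint): How far the big gear and its collar have been pushed down their spindle, m: 0 = up, out of gear; 0.026 = fully home, in mesh. They only slide straight up and down. A stiff fit holds them at any height; up to about 6 N of push takes them down. The teeth meet at 0.006: there it stops unless the gear's teeth stand over the pinion's gaps
- drive_gear (a joint): Turn of the big gear about its upright spindle (x -50, y 0), rad, counter-clockwise from above, within 0.08 of 0 at the start; turns without end, 0.12 N m drag. One tooth pitch is 0.314 rad. It drops into mesh only within about 0.035 rad of the right angle, which lies 0.06 to 0.26 rad from the start, either way
- gear_centre (a point): Centre of the big gear's underside, on the spindle axis: z 110 up, z 84 home. Cream nylon, 20 teeth, outside diameter 174, 20 tall. Its upper side has a rim (inner radius 63) and a hub (radius 22), both 20 above the underside, and between them a web 8 above the underside, split by five radial ribs, 8 thick and 19 high, into five pockets
- rib_a (a point): Middle of the gear's rib on the machine's -x side, on the web's floor beside it, 43 mm from the spindle axis; turns and sinks with the gear: floor z 118 up, z 92 home. The rib is 8 thick, stands 11 above the floor and runs radially, 40 long. On either side lies an open pocket about 45 wide here: finger tips fit in beside the rib, can press on the floor and push the rib round
- pinion_axis (a point): On the pinion's axis (x 74, y 0), at the top of its teeth, z 104. Dark steel, 11 teeth, outside diameter 102, z 84..104, held still by its motor. The keeper pivots on the same axis; its nut reaches z 152
- collar_top (a point): Centre of the top of the steel collar above the gear, on the spindle axis: z 158 up, z 132 home. Collar diameter 54, 14 tall, with a brass band; below it a neck 26 in diameter, 14 tall, on the gear. The spindle through them is 16 thick, top at z 146. The collar does not turn
- keeper (a joint): Swing of the red keeper, a plate 8 thick at z 136..144, rad: 0 = against its stop at the collar, up to 0.95 as it swings counter-clockwise from above (knob to -y). Its notch, open to +y, lies at 0 round the neck below the raised collar (gear blocked up) or above the lowered collar (gear held home). Clear of the collar beyond 0.45. Stays where it is left, 0.12 N m drag
- keeper_knob (a point): Top of the keeper's black upright knob, 18 mm thick, 27 tall, z 144..171, 189 mm from the pivot on the pinion's axis. Keeper at 0: x -113, y -29. It can be pushed from either side with a shut gripper or pinched
- guard (a joint): Opening of the clear guard with yellow edges, rad: 0 = shut on the top plate, 1.45 = open against its stop. Hinge line y 107, z 84, along x. A box without a bottom, 300 long (x -158..142), 205 wide, 98 high, 0.55 kg. Open, it stands on the +y side, its top panel nearly upright as the outer face. Pushed towards -y to below about 0.9 rad it falls shut slowly (2 s)
- guard_edge (a point): Middle of the guard's free long edge at its top panel, 205 mm from the hinge side and 98 mm from its open bottom. Guard open: x -8, y 180, z 299; from here the outer face slopes down to y 204, z 96. A black grip stands 15 mm past this edge. The edge rises to z 311 as the guard swings over. Guard shut: x -8, y -98, z 182
- offcut: Aluminium box-section offcut 170 x 40 x 40, lying on the bench; origin under its centre, x along it. To be left alone
- mallet: Rubber-headed mallet 280 long, lying; origin under its middle. To be left alone
- spanner: Steel spanner 190 long, lying; origin under its middle. To be left alone
- spare_roll: Spare grooved steel roll, 84 diameter, 50 tall; origin under its centre. To be left alone
- cleat_tray: Blue tray 150 x 200 x 45 with aluminium corner cleats; origin under its centre. To be left alone

How it is judged (in metres and radians):
On the way, in this order (a step that is already met when the one before it is completed fails the run):
1. the keeper is swung clear of the collar, the gear still up (value of joint keeper above 0.45 rad and value of joint shift_sleeve below 0.012 m), for 0.1 s.
2. the gear is in mesh and fully home (value of joint shift_sleeve above 0.0235 m), for 0.2 s.
3. the keeper is back over the collar, the gear home (value of joint shift_sleeve above 0.0235 m and value of joint keeper below 0.08 rad), for 0.2 s.
4. the guard is shut (all of step 3 and value of joint guard below 0.06 rad), for 0.2 s.
At the end, for the whole second after the job is handed in: The gear is in mesh and home (pushed down more than 23.5 of its 26 mm), the keeper is back over the collar (within 0.08 rad of its stop), the guard is shut (within 0.06 rad), and all are at rest (all of step 4 and velocity of joint guard between -0.02 and 0.02 rad/s and velocity of joint keeper between -0.02 and 0.02 rad/s and velocity of joint shift_sleeve between -0.02 and 0.02 m/s); the robot touches nothing.
It fails at once if a loose thing lying about on the bench is shifted by more than 3 cm (distance of any of offcut, mallet, spanner, spare_roll, cleat_tray from where it was at the start of the episode above 0.03 m).
It also fails if it takes over 64 s, if anything falls off the work surface, if the arm or the gripper's body presses on something with over 40 N, if the wrist force passes 120 N, or if a joint passes its speed limit or range.

ROBOT

A 6-joint arm with a two-finger parallel gripper is mounted at the origin on the work surface. World frame = base frame: x ahead of the robot, y to its left, z up, the work surface at z = 0. Lengths are in mm, angles in rad, forces in N, time in s.
With the tool pointing down it reaches from about 250 to 725 mm from the base axis. Payload 9.7 kg.
Tool frame: the origin (TCP) lies at the very end of the fingers, on their centre line; the grasp point (between the pads) lies behind it (env.grasp_offset is the z of the grasp point in the tool frame, in mm); z points along the fingers, y is the direction in which the jaws open and shut (so a half turn about z gives the same grasp; the last joint's range is limited). The gripper opens to 85 mm and grips with 20 to 120 N. Pads are 22 mm wide; open, the fingers measure 114 mm over their backs; the gripper's body (76 mm by 85 mm) begins 54 mm behind the grasp point. The pads swing forward as they close: fully open they stand 13 mm farther back than shut.
Start: joints at [-1.187, 0.087, 0.176, 1.66, 0, 1.571], TCP at [205.943, -509.985, 231.284] pointing down, gripper open.
Joint ranges: [-3.13, 3.13], [-0.85, 1.81], [-1.15, 1.24], [-2.2, 2.28], [-1.44, 1.52], [-3.14, 3.14]. Speed limits (rad/s): [2.22, 2.22, 2.57, 3.14, 3.14, 3.14].

INTERFACE

Orientations are given as a 3x3 rotation matrix whose columns are the frame's x, y, z axes.
In Python, from workcell import env gives the robot as it stands.
- The arm moves only by the tool drive_tool, never from a script. Its argument "series" is a list of rows, each a list of 7 numbers: the closure, from -1 (fully open) to 1 (shut), so that 0 is half open, then the shift along the tool's x, y, z in units of 500 mm (1.0 is 500 mm), then the turn, a rotation vector about the tool's x, y, z in units of 360 degrees (1.0 is 360 degrees). A call has 1 to 5 rows; each row is the pose to reach, as a shift and turn from the pose measured when the call began, along the tool's axes at that moment, turning the shorter way round; what a row does not reach only later rows make up. A row lasts 1/8 s, in which the tool goes at most 62.5 mm and 10.7 degrees, less where a joint would pass 70% of its speed; a pose out of reach is approached as far as the arm can. A call with a number of a shift or a turn outside -1 to 1 is refused whole. A call with a gripper value outside its range is refused whole. The fingers move at their own pace and stop on an object; "force" is the grip in N (left out, the last holds). Time passes only in rows, so rows that repeat a pose let the fingers close. It gives the time, the measured TCP pose, the force and the opening at its end, in the units of the state.
- env.sense(): the state, without advancing time (a new reading comes with each control period).
- env.camera(name): name is "scene" or "top"; returns a dict with "color" (420x560x3 uint8, blue, green, red), "z_map" (420x560 float32, mm along the optical axis (not along the pixel's ray), 0 where there is no reading), "K" (3x3 intrinsics, pixels), "k1" (the pictures are not rectified: a ray, as slopes to the right and down, at radius r is drawn at 1 + k1 r^2 times it, then the intrinsics apply), "R" (3x3) and "t" (3): a world point X has camera coordinates R X + t. Camera axes: x right, y down, z forward; pixel columns grow to the right and rows downward; lengths in mm; the calibration is good to about 2 mm. A picture is of the moment at which its call begins.
- env.close_job(): hands the job in, once; it reports no verdict.
The state is a dict: "t": time; "joint_positions": joint angles; "qd": joint speeds; "effort": joint torques, N m; "tool_pos": TCP position; "tool_rot": TCP orientation; "contact_force": force on the tool from outside, world axes, zero at the start; "torque": the same for the moment, N m; "grip_width": opening from 0.0 (shut) to 1.0 (fully open).
Only numpy, scipy, OpenCV 4.12 (cv2) and the standard library are available. Lean on these libraries where they do the work, as an engineer would, in place of code of your own. Each camera call takes 0.05 s, during which the arm holds its last target.

## Working session

There is one attempt and no reset: what is moved stays moved. The work goes in short steps, Python scripts to look and compute and a tool call to move; the robot and the scene stay as the last step left them, time stands still between calls to the robot, and variables do not carry over. Pictures are saved under pics/ and viewed, and the job is handed in when it is done.

Besides the shell and the picture viewer there is one more tool, called after "Request:" as a command line: name --pt "numbers of a row" for each row, then --argument value for the rest. drive_tool: Moves the arm, as the interface text tells. Its arguments: {"type":"object","properties":{"series":{"type":"array","items":{"type":"array","items":{"type":"number"}}},"force":{"type":"number"}},"required":["series"]}

```bash
ls; mkdir -p pics; python3 - <<'E'
from workcell import env
import cv2,numpy as np
s=env.sense(); print(s, env.grasp_offset)
for n in("scene","top"):
    c=env.camera(n); cv2.imwrite(f"pics/{n}0.png",c["color"]); np.savez(f"pics/{n}0.npz",**c)
    print(n,c["K"],c["k1"],c["R"],c["t"])
E
```

```text
pics
{'t': 0.0, 'joint_positions': array([-1.18701220e+00,  8.74414387e-02,  1.75182111e-01,  1.65974747e+00,
       -3.01366242e-05,  1.57076455e+00]), 'qd': array([ 0.00099614,  0.00176   ,  0.0017537 , -0.00202321,  0.00084363,
        0.00052695]), 'effort': array([-5.27935961e-03, -5.20390320e+01,  4.64794779e+01,  1.64623529e-02,
       -2.41989010e-04,  5.07351899e-06]), 'tool_pos': array([ 205.85797546, -509.8156806 ,  230.61790488]), 'tool_rot': array([[ 9.27242469e-01,  3.74461176e-01, -4.81182346e-04],
       [ 3.74461484e-01, -9.27241804e-01,  1.11112786e-03],
       [-3.00981406e-05, -1.21046920e-03, -9.99999267e-01]]), 'contact_force': array([-0.29868011, -0.97411405, -0.67330465]), 'torque': array([0.05733394, 0.04091211, 0.01124793]), 'grip_width': 1.004260732731071} -18.700000000000003
scene [[382.29422827   0.         282.89219379]
 [  0.         382.29422827 213.25155275]
 [  0.           0.           1.        ]] -0.08002222974901084 [[-0.72431688 -0.68941498 -0.00848811]
 [-0.65036378  0.68727225 -0.32354877]
 [ 0.22889301 -0.22883148 -0.94617342]] [431.61749933 327.84137716 976.71030657]
top [[476.90696622   0.         284.57452823]
 [  0.         476.90696622 207.0576735 ]
 [  0.           0.           1.        ]] -0.043722338487722896 [[ 0.00672475 -0.99997525  0.00206766]
 [-0.99471461 -0.0069012  -0.10244617]
 [ 0.1024579  -0.0013678  -0.9947364 ]] [  61.8965282   531.09101858 1525.94906677]
```

View pics/scene0.png

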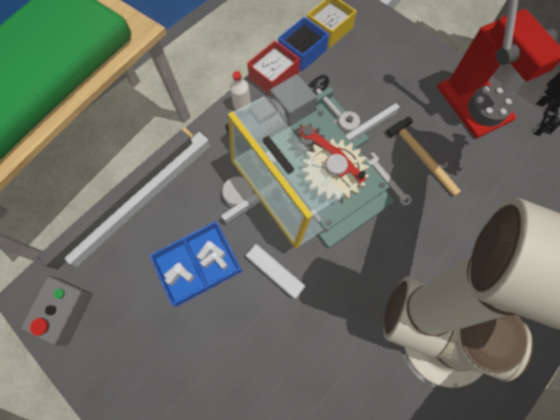

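View pics/top0.png

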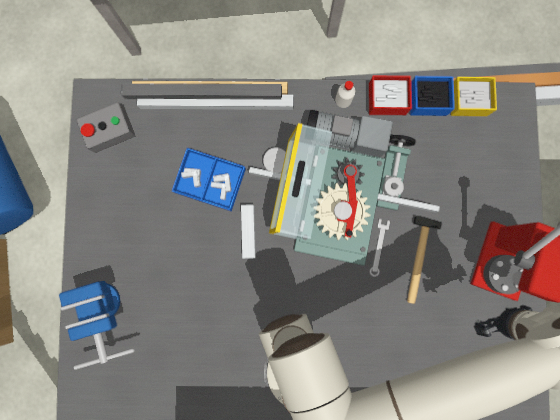

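```bash
cat > h.py <<'E'
import numpy as np,cv2
def load(n): return dict(np.load(f"pics/{n}.npz"))
def dist(c): return np.array([float(c["k1"]),0,0,0,0])
def pix2plane(c,uv,z):
    u=cv2.undistortPoints(np.array(uv,float).reshape(-1,1,2),c["K"],dist(c))[:,0]
    d=np.c_[u,np.ones(len(u))]@c["R"]; o=-c["R"].T@c["t"]
    return o+d*((z-o[2])/d[:,2])[:,None]
def proj(c,X):
    X=np.atleast_2d(X).astype(float)
    return cv2.projectPoints(X,cv2.Rodrigues(c["R"])[0],c["t"].astype(float),c["K"],dist(c))[0][:,0]
def crop(n,x0,y0,w,h,s,out):
    im=load(n)["color"][y0:y0+h,x0:x0+w]
    cv2.imwrite(out,cv2.resize(im,None,fx=s,fy=s,interpolation=cv2.INTER_CUBIC))
def M2W(p,yaw,o):
    c,s=np.cos(yaw),np.sin(yaw); p=np.atleast_2d(p)
    return np.c_[p[:,0]*c-p[:,1]*s+o[0],p[:,0]*s+p[:,1]*c+o[1],p[:,2]]
E
python3 - <<'E'
from h import *
crop("top0",260,100,160,170,4.5/1.3,"pics/a.png")
crop("scene0",220,80,180,170,4.5/1.3,"pics/b.png")
E
```

```text
(no output)
```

View pics/a.png

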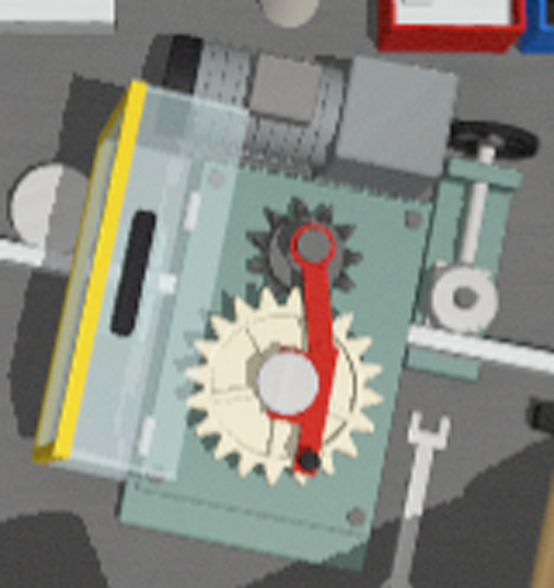

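View pics/b.png

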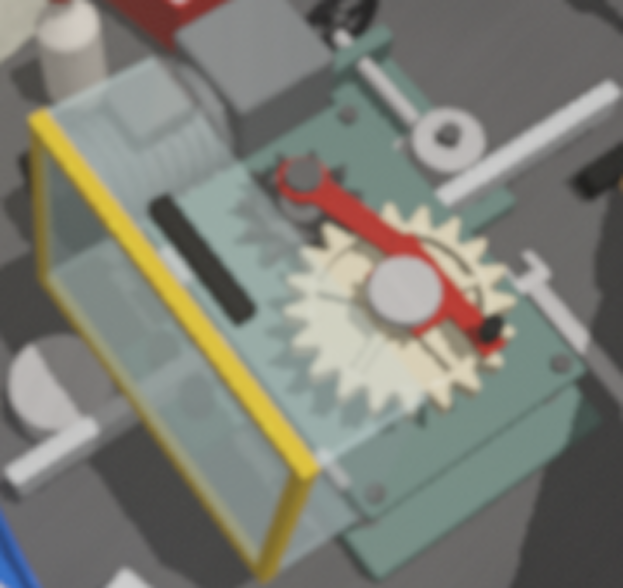

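```bash
python3 - <<'E'
from h import *
c=load("top0")
p=lambda a,b:(a/3.4615+260-.35,b/3.4615+100-.35)
collar=pix2plane(c,[p(288,381)],158)[0]; nut=pix2plane(c,[p(314,243)],152)[0]; knob=pix2plane(c,[p(309,459)],171)[0]
print(collar,nut,knob, np.linalg.norm((collar-nut)[:2]),np.linalg.norm((knob-nut)[:2]))
cs=load("scene0"); q=lambda a,b:(a/3.4615+220-.35,b/3.4615+80-.35)
for nm,px,z in(("collar",(405,290),158),("nut",(305,173),152),("knob",(492,325),171)): print(nm,pix2plane(cs,[q(*px)],z)[0])
# plate screws corners top z80 symmetrical: check yaw
d=nut-collar; yaw=np.arctan2(d[1],d[0]); print("yaw",yaw)
# guard top yellow edge ends in both views
hsv=cv2.cvtColor(c["color"],cv2.COLOR_BGR2HSV)
m=((hsv[...,0]>20)&(hsv[...,0]<34)&(hsv[...,1]>130)).astype(np.uint8); m[:, :255]=0; m[:,315:]=0; m[:115]=0;m[245:]=0
ys,xs=np.nonzero(m); r=cv2.minAreaRect(np.c_[xs,ys].astype(np.float32)); print(r)
E
```

```text
[ 510.41561929 -108.12967135  158.        ] [ 632.21961399 -132.36200107  152.        ] [ 442.66908862 -124.02009803  171.        ] 124.19105816982766 189.7339954060145
collar [ 507.19561176 -106.73191715  158.        ]
nut [ 629.02096989 -132.10615568  152.        ]
knob [ 440.67505096 -122.78563757  171.        ]
yaw -0.19638119974921167
((285.1724548339844, 177.9310302734375), (10.506532669067383, 114.02678680419922), 11.88865852355957)
```

```bash
cat > g.py <<'E'
from h import *
from workcell import env
from scipy.spatial.transform import Rotation as Ro
YAW=-0.199; O=(557.8,-117.3)
def Rdown(a): # a: world angle of tool y
    y=np.array([np.cos(a),np.sin(a),0]); z=np.array([0,0,-1.]); return np.c_[np.cross(y,z),y,z]
def rows(T):
    """T: list of (world pos, tool-y world angle or 3x3)"""
    s=env.sense(); R0=s["tool_rot"]; p0=s["tool_pos"]
    print("t %.2f"%s["t"],p0.round(1),"F",s["contact_force"].round(1),"w %.2f"%s["grip_width"],"q",s["joint_positions"].round(2))
    for p,a in T:
        R1=a if np.ndim(a)==2 else Rdown(a)
        sh=R0.T@(np.array(p)-p0)/500; rv=Ro.from_matrix(R0.T@R1).as_rotvec()/(2*np.pi)
        print(np.r_[sh,rv].round(4).tolist())
def m2w(x,y,z): return M2W([x,y,z],YAW,O)[0]
def keep(th,z,r=189): # knob pos at keeper th, with tangent dir angle (world)
    a=np.pi+np.arctan2(29,187)+th
    return m2w(74+r*np.cos(a),r*np.sin(a),z), a+np.pi/2+YAW-2*np.pi
E
python3 - <<'E'
from g import *
print(keep(0,171))
p,a=keep(0,235); rows([(p,a)])
E
```

```text
(array([ 441.53216018, -123.39942155,  171.        ]), np.float64(-1.6159416956486288))
t 0.10 [ 205.9 -509.8  230.6] F [-0.7 -0.5  0.1] w 1.00 q [-1.19  0.09  0.18  1.66 -0.    1.57]
[0.7264, -0.5401, -0.0081, -0.0002, 0.0, 0.0683]
```

Request:
drive_tool --pt "0.3 0.726 -0.54 -0.008 0 0 0.068" --pt "0.3 0.726 -0.54 -0.008 0 0 0.068" --pt "0.3 0.726 -0.54 -0.008 0 0 0.068" --pt "0.3 0.726 -0.54 -0.008 0 0 0.068" --pt "0.3 0.726 -0.54 -0.008 0 0 0.068" --force 20

```text
t: 0.72
tool_pos: [365.7, -247.2, 233.6]
tool_rot: [[0.999, -0.044, -0.0], [-0.044, -0.999, 0.001], [-0.0, -0.001, -1.0]]
contact_force: [1.3, -0.5, 0.6]
grip_width: 0.352
```

```bash
python3 - <<'E'
from g import *
p,a=keep(0,235); rows([(p,a)])
E
```

```text
t 0.72 [ 365.7 -247.2  233.6] F [ 1.3 -0.5  0.6] w 0.35 q [-0.59 -0.17 -0.07  1.67  0.    2.59]
[0.1407, -0.254, -0.0025, -0.0002, 0.0001, 0.0002]
```

Request:
drive_tool --pt "0.3 0.14 -0.254 -0.003 0 0 -0.45" --pt "0.3 0.14 -0.254 -0.003 0 0 -0.45" --pt "0.3 0.14 -0.254 -0.003 0 0 -0.45" --pt "0.3 0.14 -0.254 -0.003 0 0 -0.45" --pt "0.3 0.14 -0.254 -0.003 0 0 -0.45"

```text
t: 1.35
tool_pos: [441.3, -122.8, 234.9]
tool_rot: [[0.62, 0.784, -0.001], [0.784, -0.62, 0.001], [0.0, -0.002, -1.0]]
contact_force: [-0.1, 0.8, 0.2]
grip_width: 0.352
```

```bash
python3 - <<'E'
from g import *
p,a=keep(0,235); rows([(p,a+np.pi),(keep(0,185)[0],a+np.pi)])
E
```

```text
t 1.35 [ 441.3 -122.8  234.9] F [-0.1  0.8  0.2] w 0.35 q [-0.27 -0.13 -0.03  1.67  0.    1.97]
[-0.0006, 0.0012, -0.0003, -0.0001, -0.0003, -0.3493]
[-0.0006, 0.0014, 0.0997, -0.0001, -0.0003, -0.3493]
```

Request:
drive_tool --pt "0.3 0 0.001 0.03 0 0 -0.3493" --pt "0.3 0 0.001 0.05 0 0 -0.3493" --pt "0.3 0 0.001 0.07 0 0 -0.3493" --pt "0.3 0 0.001 0.08 0 0 -0.3493" --pt "0.3 0 0.001 0.08 0 0 -0.3493"

```text
t: 1.98
tool_pos: [441.2, -122.9, 194.1]
tool_rot: [[-0.264, 0.965, -0.002], [0.965, 0.264, 0.002], [0.002, -0.002, -1.0]]
contact_force: [-1.0, 0.0, -0.0]
grip_width: 0.348
```

```bash
python3 - <<'E'
from g import *
p,a=keep(0,195); rows([(p,a+np.pi)])
E
```

```text
t 1.98 [ 441.2 -122.9  194.1] F [-1.  0. -0.] w 0.35 q [-0.27 -0.14 -0.12  1.6   0.    1.03]
[-0.0011, 0.0004, -0.0019, 0.0, -0.0005, -0.2003]
```

Request:
drive_tool --pt "0.3 0 0 0 0 0 -0.2" --pt "0.3 0 0 0 0 0 -0.2" --pt "0.3 0 0 0 0 0 -0.2" --pt "0.3 0 0 0 0 0 -0.2" --pt "0.3 0 0 0 0 0 -0.2"

```text
t: 2.6
tool_pos: [441.1, -122.9, 193.7]
tool_rot: [[-0.934, 0.358, -0.002], [0.358, 0.934, 0.002], [0.003, 0.001, -1.0]]
contact_force: [1.2, -0.0, -0.2]
grip_width: 0.352
```

Request:
drive_tool --pt "0.3 0 0 0 0 0 -0.056" --pt "0.3 0 0 0 0 0 -0.056" --pt "0.3 0 0 0 0 0 -0.056"

```text
t: 2.98
tool_pos: [440.9, -122.9, 193.4]
tool_rot: [[-1.0, 0.016, -0.003], [0.016, 1.0, 0.002], [0.003, 0.002, -1.0]]
contact_force: [1.4, 0.7, -0.7]
grip_width: 0.349
```

```bash
python3 - <<'E'
from g import *
p,a=keep(0,148); rows([(p,a+np.pi)])
for n in("scene","top"):
    c=env.camera(n); np.savez(f"pics/{n}1.npz",**c)
a=cv2.resize(load("top1")["color"][170:260,290:410],None,fx=4,fy=4); b=cv2.resize(load("scene1")["color"][100:220,280:370],(360,480)); 
cv2.imwrite("pics/c.png",np.hstack([cv2.copyMakeBorder(a,0,120,0,0,cv2.BORDER_CONSTANT),b])[:, :800])
E
```

```text
t 2.98 [ 440.9 -122.9  193.4] F [ 1.4  0.7 -0.7] w 0.35 q [-0.27 -0.14 -0.12  1.59  0.   -0.26]
[-0.0015, -0.0013, 0.0909, 0.0003, -0.0005, 0.0047]
```

View pics/c.png

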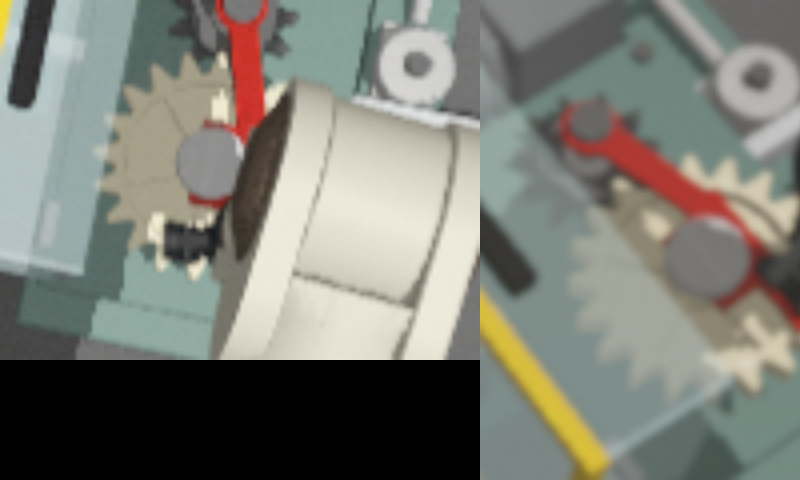

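The gripper stands over the knob and hides it, with one finger visible at about (190,240) in the picture. I'll go down and watch the force.

Request:
drive_tool --pt "0.3 -0.001 -0.001 0.045 0 0 0.005" --pt "0.3 -0.001 -0.001 0.075 0 0 0.005" --pt "0.3 -0.001 -0.001 0.09 0 0 0.005" --pt "0.3 -0.001 -0.001 0.09 0 0 0.005"

```text
t: 3.58
tool_pos: [441.1, -123.2, 148.3]
tool_rot: [[-0.999, 0.05, -0.003], [0.05, 0.999, 0.002], [0.003, 0.002, -1.0]]
contact_force: [-1.3, -0.5, -0.0]
grip_width: 0.352
```

```bash
python3 - <<'E'
from g import *
L=[]
for th in (.1,.2,.3,.4,.5,.6,.7,.8,.85):
    p,a=keep(th,148); L.append((p,a+np.pi))
rows(L)
E
```

```text
t 3.58 [ 441.1 -123.2  148.3] F [-1.3 -0.5 -0. ] w 0.35 q [-0.27 -0.14 -0.21  1.51  0.   -0.22]
[-0.0029, -0.038, 0.0004, 0.0004, -0.0005, -0.0167]
[-0.0088, -0.0754, 0.0003, 0.0004, -0.0005, -0.0326]
[-0.0183, -0.1119, 0.0002, 0.0004, -0.0005, -0.0485]
[-0.0314, -0.1474, 0.0001, 0.0004, -0.0005, -0.0645]
[-0.048, -0.1813, -0.0, 0.0005, -0.0005, -0.0804]
[-0.0679, -0.2134, -0.0002, 0.0005, -0.0004, -0.0963]
[-0.091, -0.2434, -0.0003, 0.0005, -0.0004, -0.1122]
[-0.1169, -0.2709, -0.0005, 0.0005, -0.0004, -0.1281]
[-0.1308, -0.2837, -0.0005, 0.0006, -0.0004, -0.1361]
```

Request:
drive_tool --pt "0.3 -0.003 -0.038 0 0 0 -0.0167" --pt "0.3 -0.009 -0.075 0 0 0 -0.0326" --pt "0.3 -0.018 -0.112 0 0 0 -0.0485" --pt "0.3 -0.031 -0.147 0 0 0 -0.0645" --pt "0.3 -0.048 -0.181 0 0 0 -0.0804"

```text
t: 4.2
tool_pos: [460.9, -215.4, 148.8]
tool_rot: [[-0.897, -0.442, -0.003], [-0.442, 0.897, 0.002], [0.001, 0.003, -1.0]]
contact_force: [0.2, 0.8, 0.5]
grip_width: 0.35
```

```bash
python3 - <<'E'
from g import *
L=[]
for th in (.6,.7,.8,.85,.85):
    p,a=keep(th,148); L.append((p,a+np.pi))
rows(L)
E
```

```text
t 4.20 [ 460.9 -215.4  148.8] F [0.2 0.8 0.5] w 0.35 q [-0.44 -0.02 -0.1   1.5   0.   -0.9 ]
[-0.0016, -0.0366, 0.0015, 0.0005, -0.0002, -0.0154]
[-0.0072, -0.074, 0.0014, 0.0005, -0.0002, -0.0313]
[-0.0164, -0.1107, 0.0013, 0.0005, -0.0001, -0.0472]
[-0.0224, -0.1286, 0.0012, 0.0005, -0.0001, -0.0552]
[-0.0224, -0.1286, 0.0012, 0.0005, -0.0001, -0.0552]
```

Request:
drive_tool --pt "0.3 -0.002 -0.037 0.001 0 0 -0.0154" --pt "0.3 -0.007 -0.074 0.001 0 0 -0.0313" --pt "0.3 -0.016 -0.111 0.001 0 0 -0.0472" --pt "0.3 -0.022 -0.129 0.001 0 0 -0.0552" --pt "0.3 -0.022 -0.129 0.001 0 0 -0.0552"

```text
t: 4.82
tool_pos: [499.7, -268.8, 148.4]
tool_rot: [[-0.694, -0.72, -0.002], [-0.72, 0.694, 0.002], [0.0, 0.003, -1.0]]
contact_force: [-0.9, 0.6, 0.1]
grip_width: 0.35
```

```bash
python3 - <<'E'
from g import *
p,a=keep(.85,235); rows([(p,a+np.pi)])
c=env.camera("scene"); np.savez("pics/scene2.npz",**c); crop("scene2",220,80,180,170,3.46,"pics/d.png")
E
```

```text
t 4.83 [ 499.7 -268.8  148.4] F [-0.9  0.6  0.1] w 0.35 q [-0.49  0.12  0.05  1.5   0.   -1.3 ]
[-0.0005, 0.0019, -0.1732, 0.0005, -0.0, -0.0001]
```

View pics/d.png

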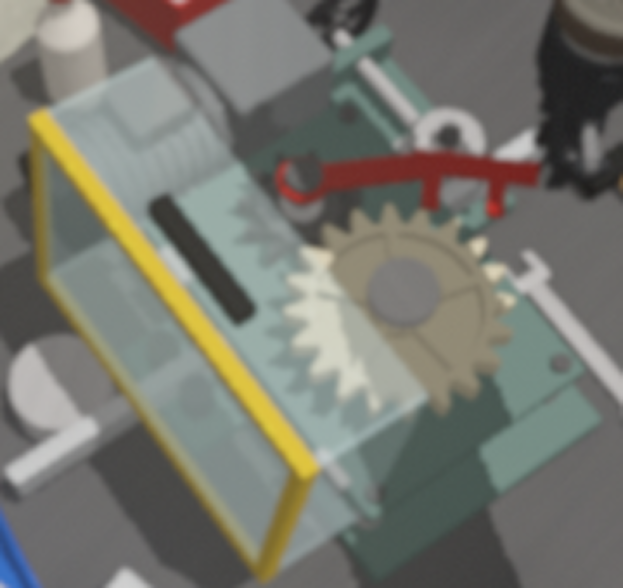

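Request:
drive_tool --pt "0.3 0 0.002 -0.1 0 0 0" --pt "0.3 0 0.002 -0.17 0 0 0" --pt "0.3 0 0.002 -0.17 0 0 0"

```text
t: 5.25
tool_pos: [499.5, -268.1, 237.0]
tool_rot: [[-0.695, -0.719, 0.002], [-0.719, 0.695, -0.0], [-0.001, -0.002, -1.0]]
contact_force: [0.8, 1.1, 0.2]
grip_width: 0.35
```

```bash
python3 - <<'E'
from g import *
rows([(m2w(-94,0,220),np.pi/2+YAW)])
c=load("scene2"); R=[]
# polar unwrap of gear top at z129 about spindle: find dark/bright rib lines
img=c["color"]; 
ang=np.arange(-35,36,1); out=[]
ctr=(-50,0)
P=np.array([[M2W([-50-r*np.cos(np.radians(a)),-r*np.sin(np.radians(a)),129],YAW,O)[0] for r in np.arange(26,62,1)] for a in ang]).reshape(-1,3)
uv=proj(c,P).astype(np.float32).reshape(len(ang),-1,2)
g=cv2.remap(img,uv[...,0],uv[...,1],cv2.INTER_LINEAR)
cv2.imwrite("pics/e.png",cv2.resize(g,None,fx=10,fy=8,interpolation=cv2.INTER_NEAREST))
print(np.c_[ang,g.mean(2)[:,8:32].mean(1).round(0)].astype(int).tolist())
E
```

```text
t 5.25 [ 499.5 -268.1  237. ] F [0.8 1.1 0.2] w 0.35 q [-0.49  0.13  0.23  1.67  0.   -1.3 ]
[-0.1966, 0.2842, 0.0337, -0.0002, 0.0004, 0.1594]
[[-35, 150], [-34, 148], [-33, 146], [-32, 144], [-31, 142], [-30, 141], [-29, 139], [-28, 138], [-27, 136], [-26, 135], [-25, 135], [-24, 134], [-23, 134], [-22, 134], [-21, 134], [-20, 134], [-19, 134], [-18, 134], [-17, 134], [-16, 134], [-15, 133], [-14, 133], [-13, 133], [-12, 132], [-11, 131], [-10, 130], [-9, 129], [-8, 127], [-7, 126], [-6, 125], [-5, 124], [-4, 123], [-3, 123], [-2, 124], [-1, 125], [0, 126], [1, 128], [2, 130], [3, 131], [4, 132], [5, 133], [6, 134], [7, 134], [8, 134], [9, 134], [10, 134], [11, 134], [12, 134], [13, 134], [14, 134], [15, 134], [16, 134], [17, 134], [18, 134], [19, 134], [20, 134], [21, 134], [22, 134], [23, 134], [24, 134], [25, 134], [26, 134], [27, 134], [28, 134], [29, 134], [30, 134], [31, 134], [32, 134], [33, 134], [34, 134], [35, 134]]
```

View pics/e.png

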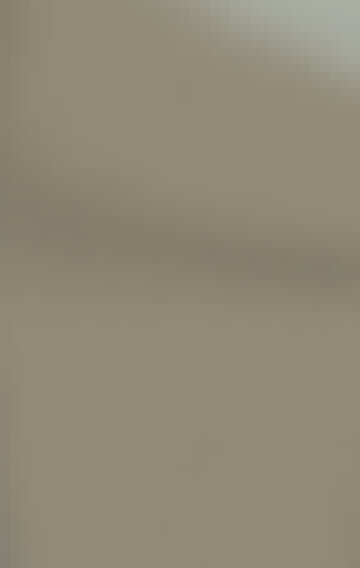

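The dark flank of rib A shows within a few degrees of the machine's −x direction, so straddling it there is fine.

Request:
drive_tool --pt "0.3 -0.197 0.284 0.034 0 0 0.159" --pt "0.3 -0.197 0.284 0.034 0 0 0.159" --pt "0.3 -0.197 0.284 0.034 0 0 0.159" --pt "0.3 -0.197 0.284 0.034 0 0 0.159" --pt "0.3 -0.197 0.284 0.034 0 0 0.159"

```text
t: 5.88
tool_pos: [465.2, -97.5, 219.1]
tool_rot: [[-0.993, 0.12, 0.002], [0.12, 0.993, -0.0], [-0.002, 0.0, -1.0]]
contact_force: [0.0, 0.4, -1.1]
grip_width: 0.354
```

```bash
python3 - <<'E'
from g import *
rows([(m2w(-95,0,140),np.pi/2+YAW),(m2w(-95,0,123),np.pi/2+YAW)])
E
```

```text
t 5.88 [465.2 -97.5 219.1] F [ 0.   0.4 -1.1] w 0.35 q [-0.21 -0.1  -0.03  1.64  0.   -0.09]
[0.0011, -0.0022, 0.1582, 0.0, 0.0003, 0.0125]
[0.0012, -0.0022, 0.1922, 0.0, 0.0003, 0.0125]
```

Request:
drive_tool --pt "0.35 0.001 -0.002 0.09 0 0 0.0125" --pt "0.35 0.001 -0.002 0.158 0 0 0.0125" --pt "0.35 0.001 -0.002 0.18 0 0 0.0125" --pt "0.35 0.001 -0.002 0.192 0 0 0.0125" --pt "0.35 0.001 -0.002 0.192 0 0 0.0125"

```text
t: 6.5
tool_pos: [465.1, -98.5, 123.8]
tool_rot: [[-0.98, 0.198, 0.003], [0.198, 0.98, -0.0], [-0.003, 0.0, -1.0]]
contact_force: [-0.5, -0.5, 0.2]
grip_width: 0.321
```

Request:
drive_tool --pt "1 0 0 0 0 0 0" --pt "1 0 0 0 0 0 0" --pt "1 0 0 0 0 0 0" --pt "1 0 0 0 0 0 0" --force 20

```text
t: 7.0
tool_pos: [465.3, -98.7, 124.2]
tool_rot: [[-0.98, 0.198, 0.003], [0.198, 0.98, -0.001], [-0.004, -0.0, -1.0]]
contact_force: [-0.6, -1.9, 3.7]
grip_width: 0.08
```

```bash
python3 - <<'E'
from g import *
rows([(m2w(-95,0,119),np.pi/2+YAW),(m2w(-95,0,114),np.pi/2+YAW)])
E
```

```text
t 7.00 [465.3 -98.7 124.2] F [-0.6 -1.9  3.7] w 0.08 q [-0.21 -0.11 -0.22  1.45  0.   -0.01]
[0.0014, 0.0001, 0.0104, -0.0, 0.0006, -0.0001]
[0.0015, 0.0001, 0.0204, -0.0, 0.0006, -0.0001]
```

Request:
drive_tool --pt "1 0 0 0.008 0 0 0" --pt "1 0 0 0.014 0 0 0" --pt "1 0 0 0.02 0 0 0"

```text
t: 7.38
tool_pos: [465.3, -98.8, 116.0]
tool_rot: [[-0.98, 0.198, 0.005], [0.198, 0.98, -0.001], [-0.005, -0.0, -1.0]]
contact_force: [-7.5, -0.3, 28.9]
grip_width: 0.081
```

```bash
python3 - <<'E'
from g import *
rows([(m2w(-95,0,114),np.pi/2+YAW)])
E
```

```text
t 7.38 [465.3 -98.8 116. ] F [-7.5 -0.3 28.9] w 0.08 q [-0.21 -0.11 -0.24  1.43 -0.   -0.01]
[0.0014, 0.0002, 0.004, -0.0, 0.0008, -0.0001]
```

```bash
cat >> g.py <<'E'
def rib(phi,z,r=44.5): return (m2w(-50-r*np.cos(phi),-r*np.sin(phi),z),np.pi/2+YAW+phi)
def phi():
    s=env.sense(); y=s["tool_rot"][:,1]; return np.arctan2(y[1],y[0])-np.pi/2-YAW
E
python3 - <<'E'
from g import *
rows([rib(f,115) for f in (.03,.06,.09,.12,.15)]); print(phi())
E
```

```text
t 7.38 [465.3 -98.8 116. ] F [-7.5 -0.3 28.9] w 0.08 q [-0.21 -0.11 -0.24  1.43 -0.   -0.01]
[0.0004, -0.0025, 0.002, -0.0, 0.0008, -0.0048]
[0.0002, -0.0051, 0.002, -0.0, 0.0008, -0.0096]
[0.0, -0.0078, 0.002, -0.0001, 0.0008, -0.0144]
[-0.0002, -0.0105, 0.002, -0.0001, 0.0008, -0.0192]
[-0.0006, -0.0131, 0.002, -0.0001, 0.0008, -0.0239]
-0.0004200123513261045
```

Request:
drive_tool --pt "1 0 -0.0025 0.002 0 0 -0.0048" --pt "1 0 -0.005 0.002 0 0 -0.0096" --pt "1 0 -0.008 0.002 0 0 -0.0144" --pt "1 0 -0.0105 0.002 0 0 -0.0192" --pt "1 -0.0005 -0.013 0.002 0 0 -0.024"

```text
t: 8.0
tool_pos: [464.9, -102.6, 116.4]
tool_rot: [[-0.999, 0.046, 0.007], [0.046, 0.999, 0.005], [-0.007, 0.005, -1.0]]
contact_force: [-4.4, 15.7, 16.7]
grip_width: 0.081
```

```bash
python3 - <<'E'
from g import *
rows([rib(f,114) for f in (.18,.21,.24,.27,.3)]); print(phi())
E
```

```text
t 8.00 [ 464.9 -102.6  116.4] F [-4.4 15.7 16.7] w 0.08 q [-0.22 -0.11 -0.24  1.43  0.01 -0.17]
[0.0008, -0.008, 0.0048, 0.0008, 0.0011, -0.0043]
[0.0007, -0.0106, 0.0048, 0.0008, 0.0011, -0.0091]
[0.0005, -0.0133, 0.0048, 0.0007, 0.0012, -0.0139]
[0.0002, -0.016, 0.0048, 0.0007, 0.0012, -0.0187]
[-0.0001, -0.0186, 0.0047, 0.0007, 0.0012, -0.0234]
0.15272589682480636
```

Request:
drive_tool --pt "1 0.0005 -0.008 0.003 0 0 -0.004" --pt "1 0.0005 -0.0105 0.003 0 0 -0.009" --pt "1 0.0005 -0.013 0.003 0 0 -0.014" --pt "1 0 -0.016 0.003 0 0 -0.0187" --pt "1 0 -0.0185 0.003 0 0 -0.0234"

```text
t: 8.62
tool_pos: [464.8, -108.5, 114.8]
tool_rot: [[-0.995, -0.104, 0.008], [-0.103, 0.995, 0.013], [-0.01, 0.012, -1.0]]
contact_force: [1.6, 24.3, 7.2]
grip_width: 0.086
```

```bash
python3 - <<'E'
from g import *
rows([rib(f,114) for f in (.3,)]); print(phi())
E
```

```text
t 8.62 [ 464.8 -108.5  114.8] F [ 1.6 24.3  7.2] w 0.09 q [-0.24 -0.1  -0.24  1.43  0.01 -0.34]
[0.0013, -0.0067, 0.0016, 0.0019, 0.0015, 0.0004]
0.302732532098513
```

Request:
drive_tool --pt "1 0 0 0.004 0 0 0" --pt "1 0 0 0.008 0 0 0" --pt "1 0 0 0.008 0 0 0"

```text
t: 9.0
tool_pos: [464.9, -107.5, 110.9]
tool_rot: [[-0.995, -0.104, 0.008], [-0.104, 0.994, 0.015], [-0.01, 0.014, -1.0]]
contact_force: [-1.6, 5.3, 6.6]
grip_width: 0.085
```

```bash
python3 - <<'E'
from g import *
rows([rib(f,108) for f in (.25,.2)]); print(phi())
E
```

```text
t 9.00 [ 464.9 -107.5  110.9] F [-1.6  5.3  6.6] w 0.08 q [-0.24 -0.1  -0.25  1.42  0.02 -0.34]
[0.0015, -0.0043, 0.0057, 0.0023, 0.0015, 0.0084]
[0.0012, 0.0002, 0.0058, 0.0023, 0.0015, 0.0164]
0.3030768139280206
```

Request:
drive_tool --pt "1 0 0 0.008 0 0 0" --pt "1 0 0 0.014 0 0 0" --pt "1 0 0 0.02 0 0 0" --pt "1 0 0 0.026 0 0 0"

```text
t: 9.5
tool_pos: [464.9, -107.2, 98.2]
tool_rot: [[-0.995, -0.103, 0.009], [-0.103, 0.995, 0.015], [-0.01, 0.014, -1.0]]
contact_force: [-3.3, 1.8, 13.6]
grip_width: 0.089
```

```bash
python3 - <<'E'
from g import *
rows([rib(f,92) for f in (.25,.2)]); print(phi())
E
```

```text
t 9.50 [ 464.9 -107.2   98.2] F [-3.3  1.8 13.6] w 0.09 q [-0.24 -0.1  -0.27  1.4   0.02 -0.34]
[0.0018, -0.0051, 0.0123, 0.0023, 0.0016, 0.0084]
[0.0014, -0.0006, 0.0124, 0.0024, 0.0015, 0.0163]
0.302674814030603
```

It is in mesh and sinking. I'll keep pushing to the stop.

Request:
drive_tool --pt "1 0 0 0.006 0 0 0" --pt "1 0 0 0.011 0 0 0" --pt "1 0 0 0.014 0 0 0" --pt "1 0 0 0.016 0 0 0" --pt "1 0 0 0.016 0 0 0"

```text
t: 10.12
tool_pos: [467.5, -107.3, 95.4]
tool_rot: [[-0.995, -0.103, 0.017], [-0.103, 0.995, 0.015], [-0.019, 0.013, -1.0]]
contact_force: [-5.3, 3.6, 39.6]
grip_width: 0.082
```

Request:
drive_tool --pt "0.4 0 0 -0.006 0 0 0" --pt "0.4 0 0 -0.006 0 0 0" --pt "0.35 0 0 -0.04 0 0 0" --pt "0.35 0 0 -0.12 0 0 0" --pt "0.35 0 0 -0.2 0 0 0"

```text
t: 10.75
tool_pos: [465.4, -108.7, 196.6]
tool_rot: [[-0.995, -0.103, 0.016], [-0.103, 0.995, 0.015], [-0.018, 0.013, -1.0]]
contact_force: [0.4, -0.4, 1.1]
grip_width: 0.324
```

```bash
python3 - <<'E'
from g import *
p,a=keep(.85,220); rows([(p,a+np.pi)])
for n in("scene","top"):
    c=env.camera(n); np.savez(f"pics/{n}3.npz",**c)
crop("scene3",220,80,180,170,3.46,"pics/f.png")
c=load("scene3")
for z in (158,132):
    u,v=proj(c,m2w(-50,0,z))[0].round().astype(int); 
    print(z,u,v)
def zw(c,u,v):
    d=c["z_map"][v,u]; x=cv2.undistortPoints(np.array([[[u,v]]],float),c["K"],dist(c))[0,0]
    return (c["R"].T@(np.array([x[0]*d,x[1]*d,d])-c["t"])).round(1)
for n in("scene0","scene3"):
    c=load(n)
    for z in (158,132):
        u,v=proj(c,m2w(-50,0,z))[0].round().astype(int); print(n,zw(c,u,v))
    for y in(40,-40):
      u,v=proj(c,m2w(-50,y,118))[0].round().astype(int); print(n,zw(c,u,v))
E
```

```text
t 10.75 [ 465.4 -108.7  196.6] F [ 0.4 -0.4  1.1] w 0.32 q [-0.24 -0.11 -0.08  1.58  0.02 -0.34]
[-0.0355, -0.3236, -0.0504, 0.001, 0.0035, -0.1116]
158 336 163
132 335 167
scene0 [ 509.6 -107.3  156.2]
scene0 [503.6 -96.  158.5]
scene0 [476.3   1.6 290.5]
scene0 [ 492.4 -125.9  158.6]
scene3 [ 511.8 -111.6  147. ]
scene3 [ 505.9 -100.7  148.2]
scene3 [476.7   1.  288.9]
scene3 [461.9 -58.3 298.9]
```

View pics/f.png

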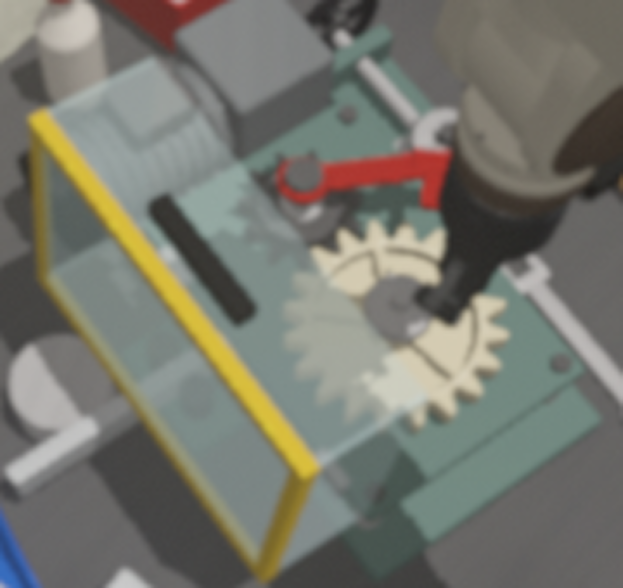

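Request:
drive_tool --pt "0.3 -0.0355 -0.324 -0.05 0.001 0.0035 -0.1116" --pt "0.3 -0.0355 -0.324 -0.05 0.001 0.0035 -0.1116" --pt "0.3 -0.0355 -0.324 -0.05 0.001 0.0035 -0.1116" --pt "0.3 -0.0355 -0.324 -0.05 0.001 0.0035 -0.1116" --pt "0.3 -0.0355 -0.324 -0.05 0.001 0.0035 -0.1116"

```text
t: 11.48
tool_pos: [500.7, -269.1, 222.9]
tool_rot: [[-0.695, -0.719, 0.005], [-0.719, 0.695, -0.001], [-0.003, -0.004, -1.0]]
contact_force: [0.0, 0.3, 0.1]
grip_width: 0.352
```

```bash
python3 - <<'E'
from g import *
p,a=keep(.85,195); rows([(p,a+np.pi)])
c=env.camera("scene"); np.savez("pics/scene4.npz",**c)
crop("scene4",220,80,180,170,3.46,"pics/g.png")
def Z(c,u,v):
    d=c["z_map"][v,u]; x=cv2.undistortPoints(np.array([[[u,v]]],float),c["K"],dist(c))[0,0]
    return (c["R"].T@(np.array([x[0]*d,x[1]*d,d])-c["t"]))
for n,zc,zr in(("scene2",158,130),("scene4",132,104)):
    c=load(n); o=[];q=[]
    for a in np.arange(0,6.28,.3):
        u,v=proj(c,m2w(-50+18*np.cos(a),18*np.sin(a),zc))[0].round().astype(int); o.append(Z(c,u,v)[2])
        u,v=proj(c,m2w(-50+72*np.cos(a),72*np.sin(a),zr))[0].round().astype(int); q.append(Z(c,u,v)[2])
    print(n,np.round(o),np.round(q))
E
```

```text
t 11.47 [ 500.7 -269.1  222.9] F [0.  0.3 0.1] w 0.35 q [-0.49  0.12  0.2   1.64  0.   -1.3 ]
[0.0007, 0.0035, 0.0559, -0.0007, 0.0004, -0.0003]
scene2 [158. 156. 158. 157. 159. 155. 157. 156. 156. 157. 158. 155. 157. 157.
 158. 154. 160. 157. 160. 160. 156.] [129. 131. 289. 290. 291. 290. 289. 290. 287. 286. 129. 132. 129. 128.
 128. 129. 132. 130. 131. 127. 129.]
scene4 [130. 130. 132. 130. 131. 131. 132. 131. 132. 133. 131. 130. 131. 134.
 132. 131. 130. 132. 131. 132. 132.] [102. 288. 291. 292. 294. 291. 292. 290. 290. 286. 103. 104. 102. 107.
 105. 104. 105. 104.  79.  78.  79.]
```

View pics/g.png

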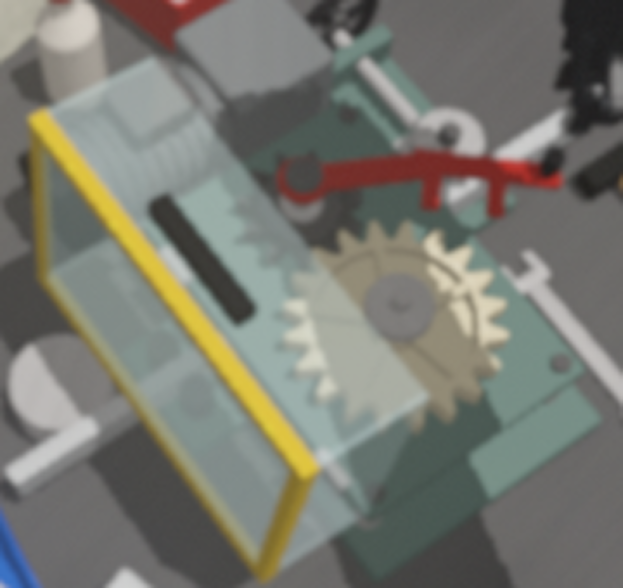

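The collar top has dropped from 157 to 131, so the gear is home. The knob is visible at (552,158) in the crop, so I'll locate it before caging it.

```bash
python3 - <<'E'
from g import *
c=load("scene4"); k=pix2plane(c,[(552/3.46+220-.35,158/3.46+80-.35)],171)[0]; n=m2w(74,0,0)
d=k-n; a=np.arctan2(d[1],d[0])-YAW+np.pi; print(k,np.hypot(*d[:2]),(a-np.arctan2(29,187))%(2*np.pi))
for th in(.8,.85): print(keep(th,171))
p,a=keep(.83,195); p2,_=keep(.83,148); rows([(p,a+np.pi),(p2,a+np.pi)])
E
```

```text
[ 495.69894659 -261.34157379  171.        ] 186.75041665093335 0.8107468153602442
(array([ 492.67744371, -261.42854617,  171.        ]), np.float64(-0.815941695648629))
(array([ 499.32176538, -268.14694527,  171.        ]), np.float64(-0.7659416956486291))
t 11.53 [ 500.7 -268.6  223.1] F [-0.4  0.  -0.8] w 0.35 q [-0.49  0.12  0.2   1.64  0.   -1.29]
[0.0013, 0.0104, 0.0562, -0.0007, 0.0005, 0.0026]
[0.0016, 0.0109, 0.1502, -0.0007, 0.0005, 0.0026]
```

Request:
drive_tool --pt "0.25 0.001 0.012 0.05 0 0 0.0026" --pt "0.25 0.001 0.012 0.09 0 0 0.0026" --pt "0.25 0.001 0.012 0.13 0 0 0.0026" --pt "0.25 0.001 0.012 0.15 0 0 0.0026" --pt "0.25 0.001 0.012 0.15 0 0 0.0026"

```text
t: 12.15
tool_pos: [496.1, -264.4, 147.8]
tool_rot: [[-0.708, -0.706, 0.004], [-0.706, 0.708, -0.001], [-0.003, -0.004, -1.0]]
contact_force: [0.1, 0.3, -0.9]
grip_width: 0.373
```

```bash
python3 - <<'E'
from g import *
L=[]
for th in (.72,.62,.52,.42,.32):
    p,a=keep(th,148); L.append((p,a+np.pi))
rows(L)
E
```

```text
t 12.15 [ 496.1 -264.4  147.8] F [ 0.1  0.3 -0.9] w 0.37 q [-0.49  0.1   0.02  1.5   0.   -1.27]
[-0.0013, 0.0393, -0.0005, -0.0005, 0.0005, 0.0173]
[-0.0073, 0.0766, -0.0007, -0.0005, 0.0005, 0.0333]
[-0.017, 0.1131, -0.0008, -0.0005, 0.0005, 0.0492]
[-0.0303, 0.1485, -0.0009, -0.0005, 0.0005, 0.0651]
[-0.047, 0.1823, -0.0009, -0.0004, 0.0006, 0.081]
```

Request:
drive_tool --pt "0.3 -0.001 0.039 0 0 0 0.0173" --pt "0.3 -0.007 0.077 0 0 0 0.0333" --pt "0.3 -0.017 0.113 -0.001 0 0 0.0492" --pt "0.3 -0.03 0.148 -0.001 0 0 0.065" --pt "0.3 -0.047 0.182 -0.001 0 0 0.081"

```text
t: 12.78
tool_pos: [448.7, -183.1, 149.3]
tool_rot: [[-0.964, -0.267, 0.006], [-0.267, 0.964, -0.002], [-0.006, -0.003, -1.0]]
contact_force: [0.7, -1.2, -0.2]
grip_width: 0.349
```

```bash
python3 - <<'E'
from g import *
L=[]
for th in (.22,.12,.02,-.02,-.03):
    p,a=keep(th,148); L.append((p,a+np.pi))
rows(L)
E
```

```text
t 12.78 [ 448.7 -183.1  149.3] F [ 0.7 -1.2 -0.2] w 0.35 q [-0.39 -0.09 -0.16  1.5   0.   -0.66]
[-0.0011, 0.0376, 0.0026, -0.0005, 0.0009, 0.0152]
[-0.0066, 0.0749, 0.0025, -0.0004, 0.0009, 0.0311]
[-0.0158, 0.1116, 0.0024, -0.0004, 0.001, 0.047]
[-0.0205, 0.126, 0.0024, -0.0003, 0.001, 0.0534]
[-0.0218, 0.1295, 0.0024, -0.0003, 0.001, 0.055]
```

Request:
drive_tool --pt "0.3 -0.001 0.038 0.002 0 0 0.0152" --pt "0.3 -0.007 0.075 0.002 0 0 0.031" --pt "0.3 -0.016 0.112 0.002 0 0 0.047" --pt "0.3 -0.0205 0.126 0.002 0 0 0.0534" --pt "0.3 -0.022 0.13 0.002 0 0 0.055"

```text
t: 13.4
tool_pos: [442.2, -117.5, 149.4]
tool_rot: [[-0.997, 0.075, 0.008], [0.075, 0.997, -0.003], [-0.008, -0.002, -1.0]]
contact_force: [-1.7, -7.4, 3.5]
grip_width: 0.352
```

```bash
python3 - <<'E'
from g import *
L=[]
for th in (-.03,-.05,-.06):
    p,a=keep(th,148); L.append((p,a+np.pi))
rows(L)
c=env.camera("top"); np.savez("pics/top5.npz",**c)
crop("top5",260,100,160,170,3.46,"pics/i.png")
E
```

```text
t 13.40 [ 442.2 -117.5  149.4] F [-1.7 -7.4  3.5] w 0.35 q [-0.26 -0.16 -0.22  1.5  -0.   -0.18]
[0.0007, -0.0005, 0.0028, -0.0004, 0.0012, -0.0]
[0.0006, 0.0071, 0.0028, -0.0004, 0.0012, 0.0031]
[0.0005, 0.0109, 0.0028, -0.0004, 0.0012, 0.0047]
```

View pics/i.png

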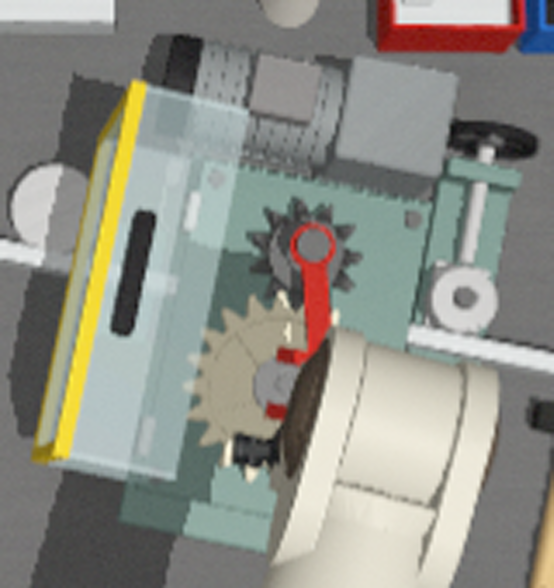

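Request:
drive_tool --pt "0.3 0.0005 0.004 0.002 0 0 0.002" --pt "0.3 0.0005 0.007 0.002 0 0 0.003" --pt "0.3 0.0005 0.007 0.002 0 0 0.003"

```text
t: 13.82
tool_pos: [442.6, -117.2, 149.2]
tool_rot: [[-0.995, 0.096, 0.009], [0.096, 0.995, -0.01], [-0.01, -0.009, -1.0]]
contact_force: [-1.2, -17.0, 2.3]
grip_width: 0.352
```

Request:
drive_tool --pt "0.2 0 -0.004 0 0 0 0" --pt "0.2 0 -0.004 -0.06 0 0 0" --pt "0.2 0 -0.004 -0.14 0 0 0" --pt "0.2 0 -0.004 -0.2 0 0 0"

```text
t: 14.32
tool_pos: [441.6, -118.2, 250.9]
tool_rot: [[-0.995, 0.096, 0.01], [0.096, 0.995, -0.009], [-0.011, -0.008, -1.0]]
contact_force: [0.2, 0.1, -1.0]
grip_width: 0.397
```

```bash
python3 - <<'E'
from g import *
A=np.pi/2+YAW
rows([(m2w(-215,0,270),A),(m2w(-215,220,270),A),(m2w(-60,230,270),A)])
print(m2w(-60,230,270),m2w(-215,220,0))
# guard edge check from yellow line in both views: project expected edge ends
for n in("scene4","top5"):
    print(n,proj(load(n),[m2w(-158,180,299),m2w(142,180,299)]).round(0).tolist())
E
```

```text
t 14.32 [ 441.6 -118.2  250.9] F [ 0.2  0.1 -1. ] w 0.40 q [-0.26 -0.14 -0.01  1.69 -0.01 -0.16]
[0.1963, 0.0679, -0.0409, -0.0012, 0.0017, 0.0163]
[0.1512, 0.5056, -0.044, -0.0012, 0.0017, 0.0163]
[-0.1592, 0.4938, -0.0406, -0.0012, 0.0017, 0.0163]
[544.45262253 120.02224404 270.        ] [390.53469353 140.86141705   0.        ]
scene4 [[307.0, 217.0], [228.0, 114.0]]
top5 [[275.0, 231.0], [298.0, 124.0]]
```

Request:
drive_tool --pt "1 0.2 0.068 -0.041 0 0.0017 0.016" --pt "1 0.2 0.068 -0.041 0 0.0017 0.016" --pt "1 0.17 0.3 -0.043 0 0.0017 0.016" --pt "1 0.16 0.42 -0.043 0 0.0017 0.016" --pt "1 0.151 0.51 -0.044 0 0.0017 0.016"

```text
t: 14.95
tool_pos: [384.0, 110.9, 270.5]
tool_rot: [[-0.981, 0.196, 0.0], [0.196, 0.981, -0.006], [-0.002, -0.006, -1.0]]
contact_force: [1.6, -0.8, 0.1]
grip_width: -0.002
```

```bash
python3 - <<'E'
from g import *
A=np.pi/2+YAW
rows([(m2w(-215,225,270),A),(m2w(-100,225,270),A),(m2w(-100,225,350),A)])
s=env.sense()
w=s["tool_pos"]-np.r_[O,0];c,sn=np.cos(YAW),np.sin(YAW);print(c*w[0]+sn*w[1],-sn*w[0]+c*w[1])
E
```

```text
t 14.95 [384.  110.9 270.5] F [ 1.6 -0.8  0.1] w -0.00 q [ 0.29 -0.25 -0.06  1.76 -0.01  0.48]
[-0.001, 0.0714, 0.0005, -0.001, 0.0003, 0.0002]
[-0.231, 0.0711, 0.0008, -0.001, 0.0003, 0.0002]
[-0.2313, 0.0701, -0.1592, -0.001, 0.0003, 0.0002]
-215.4666169627609 189.29090554081574
```

Request:
drive_tool --pt "1 0 0.071 0 0 0 0" --pt "1 -0.1 0.071 0 0 0 0" --pt "1 -0.2 0.071 0 0 0 0" --pt "1 -0.231 0.071 0 0 0 0" --pt "1 -0.231 0.071 0 0 0 0"

```text
t: 15.58
tool_pos: [504.4, 122.7, 269.8]
tool_rot: [[-0.98, 0.197, -0.001], [0.197, 0.98, -0.006], [0.0, -0.007, -1.0]]
contact_force: [0.2, 0.2, -0.5]
grip_width: -0.002
```

```bash
python3 - <<'E'
from g import *
A=np.pi/2+YAW
rows([(m2w(-100,y,272),A) for y in(190,160,130,100,80,60)])
c=env.camera("top"); np.savez("pics/top6.npz",**c); cv2.imwrite("pics/j.png",c["color"][80:340,140:460])
E
```

```text
t 15.57 [504.4 122.7 269.8] F [ 0.2  0.2 -0.5] w -0.00 q [ 0.24  0.03  0.2   1.74 -0.01  0.44]
[0.0004, -0.0695, -0.004, -0.001, -0.0, 0.0001]
[0.0005, -0.1295, -0.0036, -0.001, -0.0, 0.0001]
[0.0005, -0.1895, -0.0032, -0.001, -0.0, 0.0001]
[0.0005, -0.2495, -0.0028, -0.001, -0.0, 0.0001]
[0.0006, -0.2895, -0.0025, -0.001, -0.0, 0.0001]
[0.0006, -0.3295, -0.0022, -0.001, -0.0, 0.0001]
```

View pics/j.png

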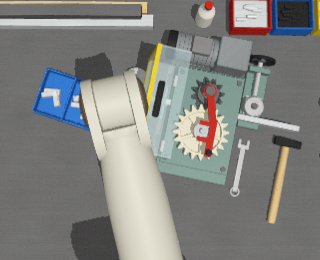

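The keeper is back at the collar, running from about (210,90) to (208,153), and the arm is on the guard's outer side. Now I'll push.

Request:
drive_tool --pt "1 0 -0.045 0 0 0 0" --pt "1 0 -0.075 0 0 0 0" --pt "1 0 -0.105 0 0 0 0" --pt "1 0 -0.135 0 0 0 0" --pt "1 0 -0.165 0 0 0 0"

```text
t: 16.25
tool_pos: [487.3, 41.1, 271.2]
tool_rot: [[-0.98, 0.197, -0.0], [0.197, 0.98, -0.006], [-0.001, -0.006, -1.0]]
contact_force: [1.2, 3.4, 4.7]
grip_width: 0.003
```

Request:
drive_tool --pt "1 0 -0.035 0 0 0 0" --pt "1 0 -0.07 0 0 0 0" --pt "1 0 -0.105 0 0 0 0" --pt "1 0 -0.135 0 0 0 0" --pt "1 0 -0.15 0 0 0 0"

```text
t: 16.88
tool_pos: [472.2, -33.6, 271.4]
tool_rot: [[-0.98, 0.198, -0.001], [0.198, 0.98, -0.007], [-0.001, -0.007, -1.0]]
contact_force: [-0.6, 0.5, 0.5]
grip_width: 0.001
```

```bash
python3 - <<'E'
from g import *
A=np.pi/2+YAW
rows([(m2w(-100,y,275),A) for y in(60,50,40)])
c=env.camera("scene"); cv2.imwrite("pics/k.png",c["color"])
E
```

```text
t 16.88 [472.2 -33.6 271.4] F [-0.6  0.5  0.5] w 0.00 q [-0.07 -0.08  0.09  1.74 -0.01  0.13]
[-0.001, -0.0104, -0.0071, -0.001, 0.0001, -0.0]
[-0.001, -0.0304, -0.007, -0.001, 0.0001, -0.0]
[-0.001, -0.0504, -0.0068, -0.001, 0.0001, -0.0]
```

View pics/k.png

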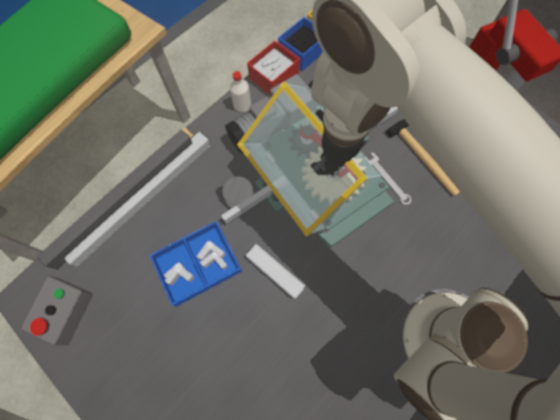

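The guard has left the finger and is falling. I'll lift away and let it close.

Request:
drive_tool --pt "1 0 0 -0.05 0 0 0" --pt "1 0.05 0 -0.1 0 0 0" --pt "1 0.15 0 -0.1 0 0 0" --pt "1 0.25 0 -0.1 0 0 0" --pt "1 0.35 0 -0.1 0 0 0"

```text
t: 17.55
tool_pos: [299.1, 1.4, 321.2]
tool_rot: [[-0.98, 0.198, -0.001], [0.198, 0.98, -0.007], [-0.001, -0.007, -1.0]]
contact_force: [-0.1, -0.2, 0.8]
grip_width: -0.0
```

Request:
drive_tool --pt "1 0 0.2 0 0 0 0" --pt "1 0 0.3 0 0 0 0" --pt "1 0 0.3 0 0 0 0" --pt "1 0 0.3 0 0 0 0" --pt "1 0 0.3 0 0 0 0"

```text
t: 18.18
tool_pos: [328.6, 148.1, 320.3]
tool_rot: [[-0.98, 0.197, -0.001], [0.197, 0.98, -0.007], [-0.001, -0.007, -1.0]]
contact_force: [0.7, -0.2, -0.1]
grip_width: 0.002
```

Request:
drive_tool --pt "1 0 0 0 0 0 0" --pt "1 0 0 0 0 0 0" --pt "1 0 0 0 0 0 0" --pt "1 0 0 0 0 0 0" --pt "1 0 0 0 0 0 0"

```text
t: 18.8
tool_pos: [328.6, 148.0, 320.3]
tool_rot: [[-0.98, 0.197, -0.001], [0.197, 0.98, -0.007], [-0.001, -0.007, -1.0]]
contact_force: [0.1, -0.4, -0.8]
grip_width: 0.002
```

Request:
drive_tool --pt "1 0 0 0 0 0 0" --pt "1 0 0 0 0 0 0" --pt "1 0 0 0 0 0 0" --pt "1 0 0 0 0 0 0" --pt "1 0 0 0 0 0 0"

```text
t: 19.42
tool_pos: [328.6, 148.0, 320.3]
tool_rot: [[-0.98, 0.197, -0.001], [0.197, 0.98, -0.007], [-0.001, -0.007, -1.0]]
contact_force: [0.3, -1.1, 0.8]
grip_width: -0.003
```

```bash
python3 - <<'E'
from g import *
rows([])
for n in("scene","top"):
    c=env.camera(n); np.savez(f"pics/{n}7.npz",**c)
    print(n,"edge",proj(c,[m2w(-158,-98,182),m2w(142,-98,182)]).round(1).tolist(),"knob",proj(c,keep(0,171)[0]).round(1))
crop("scene7",220,80,200,170,3.46,"pics/l.png"); crop("top7",240,90,200,170,3.46,"pics/m.png")
E
```

```text
t 19.43 [328.6 148.  320.3] F [ 0.3 -1.1  0.8] w -0.00 q [ 0.43 -0.3   0.    1.87 -0.01  0.63]
scene edge [[395.7, 170.4], [322.3, 87.3]] knob [[361.7 173.2]]
top edge [[369.5, 252.5], [388.2, 153.3]] knob [[348.7 232.6]]
```

View pics/l.png

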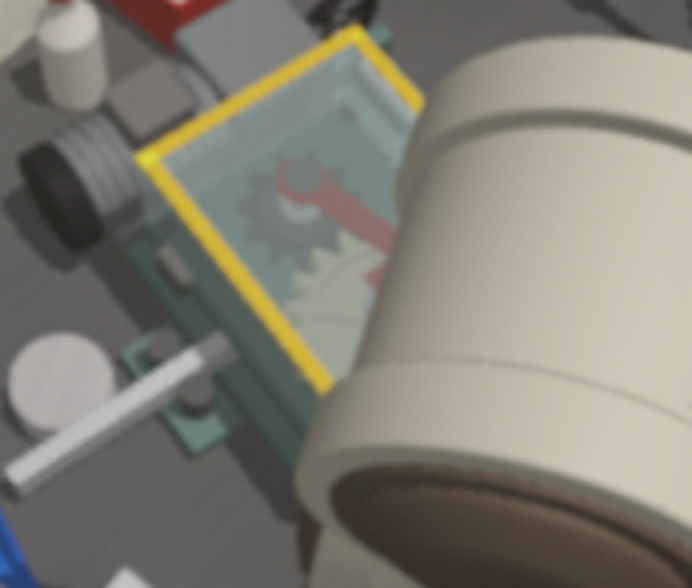

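View pics/m.png

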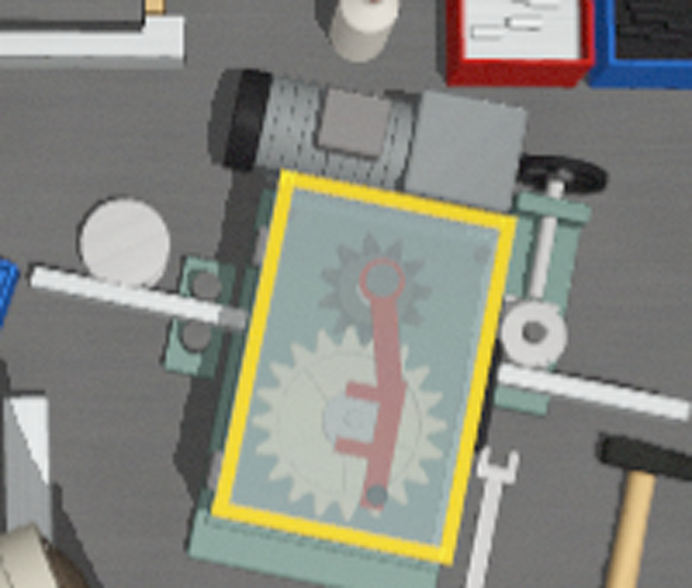

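Request:
drive_tool --pt "1 0 0 0 0 0 0" --pt "1 0 0 0 0 0 0" --pt "1 0 0 0 0 0 0" --pt "1 0 0 0 0 0 0" --pt "1 0 0 0 0 0 0"

```text
t: 20.15
tool_pos: [328.6, 148.0, 320.3]
tool_rot: [[-0.98, 0.197, -0.001], [0.197, 0.98, -0.007], [-0.001, -0.007, -1.0]]
contact_force: [-0.2, 0.1, 0.4]
grip_width: -0.002
```

```bash
python3 - <<'E'
from g import *
c=env.camera("top"); d=cv2.absdiff(c["color"],load("top7")["color"]); print(d[100:270,240:440].max())
a=load("top0")["color"]; b=c["color"]
# loose items unchanged?
for n,(x,y,w,h) in dict(tray=(170,145,75,68),offcut=(238,200,20,62),spanner=(368,215,24,62),mallet=(403,212,40,95),roll=(262,146,14,30)).items():
    print(n,(cv2.absdiff(a,b)[y:y+h,x:x+w].max(2)>40).mean().round(3))
print(env.sense()["contact_force"]); env.close_job()
E
```

```text
51
tray 0.164
offcut 0.645
spanner 0.559
mallet 0.466
roll 0.095
[-0.53130308 -0.23903999 -0.3906379 ]
the job is handed in; nothing more can be done
```

The profile bender is back in gear and the job is handed in at about 20 s. No verdict is reported, and my last check on the loose items was inconclusive.

**What I did**
- I swung the keeper to about 0.82 rad by caging its knob between the fingers.
- I pinched rib A, pressed the gear down and turned it about 0.2 rad counter-clockwise until it dropped into mesh, then pushed it to its stop at about 40 N at the wrist.
- I swung the keeper back against its stop, where it resisted 17 N, and pushed the guard over so that it fell shut.

**What the last checks showed**
- **Gear:** the collar top went from about z 157 to z 131 by depth camera, so the gear is home.
- **Keeper and guard:** in the final top view, the knob and the guard's edge corners were within about a pixel of where they should be with the keeper at its stop and the guard shut.
- **Robot:** it stood clear of everything, with contact force about 0.

**What failed or disagreed**
- **Loose items:** I compared the final top picture with the first one, but it showed large differences over the offcut, spanner and mallet (47–65% of pixels). I put this down to the arm and its shadow having moved and did not follow it up. In the pictures I viewed, nothing looked shifted, and I never took the fingers near any of those items.
- **Stillness:** the last two top pictures differed by up to 51 grey levels in the machine area. So I inferred the guard was at rest from the wait and the matching pose, not from that comparison.
- **Camera calibration:** the two cameras disagreed by 2–3 mm, so I averaged them.

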